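# Isolate the key cutter: pull its sprung safety plug

### The arm

A 7-joint arm with a two-finger parallel gripper is mounted at the origin on the work surface. World frame = base frame: x ahead of the robot, y to its left, z up, the work surface at z = 0. Lengths are in m, angles in rad, forces in N, time in s.
With the tool pointing down it reaches from about 0.425 to 0.875 m from the base axis. Payload 8.4 kg.
Tool frame: the origin (TCP) lies at the very end of the fingers, on their centre line; the grasp point (between the pads) lies 19 mm behind it; z points along the fingers, x is the direction in which the jaws open and shut, and the axes are right-handed (so a half turn about z gives the same grasp; the last joint's range is limited). The gripper opens to 85 mm and grips with 20 to 120 N. Pads are 22 mm wide; open, the fingers measure 114 mm over their backs; the gripper's body (76 mm by 85 mm) begins 54 mm behind the grasp point. The pads swing forward as they close: fully open they stand 13 mm farther back than shut.
Start: joints at [1.238, 0.333, 0.04, 1.465, -0.013, 1.343, -0.059], TCP at [0.151, -0.632, 0.231] pointing down, gripper open.
Joint ranges: [-2.58, 2.58], [-0.38, 2.09], [-1.3, 1.39], [0.25, 2.4], [-1.5, 4.64], [0.08, 2.09], [-2.65, 2.65]. Speed limits (rad/s): [2.22, 2.22, 2.79, 2.79, 3.14, 3.14, 3.14].

### API

Orientations are given as a unit quaternion [w, x, y, z].
In Python, from workcell import r gives the robot as it stands.
- The arm moves only by the tool play_rows, never from a script. Its argument "commands" is one flat list of numbers, 7 for each row, row after row: the closure, from 0 (fully open) to 1 (shut), then the shift along the tool's x, y, z in m, then the turn, a rotation vector about the tool's x, y, z in rad. A call has 1 to 12 rows; each row shifts and turns the commanded pose from where the row before left it, along the tool's axes as they then stand; what a row does not reach is not made up. A row lasts 1/8 s, in which the tool goes at most 62.5 mm and 10.7 degrees, less where a joint would pass 70% of its speed; a pose out of reach is approached as far as the arm can. A call is refused whole if a number of a shift passes 0.0625 or a number of a turn 0.188, either way. A call with a gripper value outside its range is refused whole. The fingers move at their own pace and stop on an object; "force" is the grip in N (left out, the last holds). Time passes only in rows, so rows that do not move let the fingers close. It gives the time, the measured TCP pose, the force and the opening at its end, in the units of the state.
- r.read_state(): the state, without advancing time (a new reading comes with each control period).
- r.grab_frame(name): name is "scene" or "top"; returns a dict with "pixels" (400x640x3 uint8, blue, green, red), "depth" (400x640 float32, m along the optical axis (not along the pixel's ray), 0 where there is no reading), "fov_y" (degrees; the focal length in pixels is half the picture's height over the tangent of half this angle, whatever the lens; pixels are square), "cx", "cy" (the principal point, pixels), "world_from_camera" (4x4, takes a point from camera to world coordinates). Camera axes: x right, y up, looking along -z (the intrinsics and any distortion apply to the point x, -y, -z); pixel columns grow to the right and rows downward; lengths in m; the calibration is good to about 2 mm. A picture is of the moment at which its call begins.
- r.sign_off(): hands the job in, once; it reports no verdict.
The state is a dict: "time_s": time; "q": joint angles; "qvel": joint speeds; "effort": joint torques, N m; "eef_pos": TCP position; "tool_rot": TCP orientation; "wrist_force": force on the tool from outside, world axes, zero at the start; "wrist_torque": the same for the moment, N m; "gripper_width": opening from 0.0 (shut) to 1.0 (fully open).
Only numpy, scipy, OpenCV 4.12 (cv2) and the standard library are available. Lean on these libraries where they do the work, as an engineer would, in place of code of your own. Each camera call takes 0.05 s, during which the arm holds its last target. There are 200 camera calls.

### The job

Isolate the key-cutting machine before it is cleaned: pull the safety plug with the flat, round paddle grip straight out of its sloping socket, against the sprung detent and without wrenching it sideways, and stand it upright on its brass tongue in the steel tray, set down gently and let go only once it rests on the tray floor. The paddle is brittle, so squeeze it with no more than 40 newtons. Leave the other plug, with the drum-shaped knob, fully home, and do not disturb the brush, the oil bottle or the padlock.

Things in the scene. Friction and masses are not known exactly. Their poses are not given: they have to be found in the camera images.
- isolator: safety plug to pull, 116 mm long, 0.15-0.3 kg. Origin: centre of its tongue's flat foot; z runs from foot to grip. Brass tongue 40 (x) x 30 (y) mm, 42 mm long, with a 4 mm deep detent notch in its +x face 17 to 30 mm above the foot; black flange 60 x 42 mm from 42 to 50 mm, lying on the socket face when home; then a paddle. Home, its z leans 40 degrees from vertical, along the socket's axis
- paddle (a point): centre of the safety plug's grip, a black upright disc 56 mm in diameter and 14 mm thick along y, from 60 to 116 mm above the plug's foot; this point is 88 mm above the foot, axes as the plug's. Pinch its flat faces, closing along y
- lamp_plug: the other plug, to be left home in the other socket: same tongue, flange and origin, but its grip is a round drum 48 mm in diameter, from 62 to 84 mm above the foot
- machine: fixed key-cutting machine; origin on the bench below the middle of its socket face; -x is its front, z up. Base plate x -60 to 320, y -130 to 130 mm, 15 mm thick. Aluminium socket block 220 mm wide, its face's outward normal (the pulling direction of both sockets) is (-0.643, 0, 0.766) in this frame. Behind it a housing 150 mm high (x from 70 mm), then the motor
- guard_edge (a point): middle of the front edge of a fixed clear guard plate over the sockets: level, 5 mm thick, underside 259 mm above the bench, machine x -20 to 130 mm, y -120 to 120 mm. It stops a gripper coming straight down on the grips; come along the socket axis from the front
- socket_a (a point): centre of the mouth of the socket at machine y = -55 mm, 110 mm above the bench; mouth 42 x 32 mm, 50 mm deep; axes as the machine's. Either socket may hold the safety plug. A sprung roller in the socket's upper wall sits in the tongue's notch: 10 to 20 N pulls past it within the first 8 mm, and the tongue is free after 42 mm
- socket_b (a point): centre of the mouth of the socket at machine y = +55 mm, like socket_a
- tray: fixed open steel tray 160 (x) x 130 (y) x 22 mm, walls 3 mm; origin at the centre of its underside on the bench, its inner floor 3 mm higher
- brush: bystander: bench brush lying on the bench, about 200 mm long
- oil: bystander: white oil bottle standing, 60 mm in diameter, 140 mm tall; origin at the centre of its underside
- padlock: bystander: brass padlock lying flat, 60 x 50 x 24 mm with a shackle towards its +x; origin at the centre of its underside
Not all that is in view belongs to the job. Leave any purple look-alike of the isolator alone. There is more than one size of the tray; the one meant has the size given above.

How it is judged:
By the outcome, as a careful person would: the job done as asked, in the order asked, and still so for the second after the job is handed in, with the robot touching nothing.
It also fails if it takes over 48 s, if anything falls off the work surface, if the arm or the gripper's body presses on something with over 40 N, if the wrist force passes 120 N, or if a joint passes its speed limit or range.

## Working session

There is one attempt and no reset: what is moved stays moved. The work goes in short steps, Python scripts to look and compute and a tool call to move; the robot and the scene stay as the last step left them, time stands still between calls to the robot, and variables do not carry over. Pictures are saved under pics/ and viewed, about 8 in all and at most 12, crops included, and the job is handed in when it is done.

Besides the shell and the picture viewer there is one more tool, called after "Request:" as name(argument=value, ...), one argument or row to a line, values as JSON. play_rows: Moves the arm, as the interface text tells. Its arguments: {"type":"object","properties":{"commands":{"type":"array","items":{"type":"number"}},"force":{"type":"number"}},"required":["commands"]}

```bash
mkdir -p pics; cat > h.py <<'E'
import numpy as np, cv2
from workcell import r
def grab(n,save=None):
    f=r.grab_frame(n)
    if save: cv2.imwrite(f'pics/{save}.png',f['pixels']); np.savez(f'pics/{save}.npz',**f)
    return f
def load(s): return dict(np.load(f'pics/{s}.npz'))
def cloud(f):
    h,w=f['depth'].shape; fl=h/2/np.tan(np.radians(float(f['fov_y']))/2)
    v,u=np.mgrid[:h,:w]; d=f['depth']
    P=np.stack([(u-f['cx'])/fl*d,-(v-f['cy'])/fl*d,-d],-1)
    T=f['world_from_camera']; return P@T[:3,:3].T+T[:3,3]
E
python3 - <<'E'
from h import *
for n in('scene','top'):
    f=grab(n,n+'0'); print(n,{k:(v if np.size(v)<20 else v.shape) for k,v in f.items()})
print(r.read_state())
E
```

```text
scene {'pixels': (400, 640, 3), 'depth': (400, 640), 'fov_y': 52.929676829058764, 'cx': 323.20348080784345, 'cy': 191.57496548294512, 'world_from_camera': array([[ 0.02578429, -0.63746678,  0.77004628,  1.32782837],
       [ 0.9996493 ,  0.02109318, -0.01601078, -0.07241402],
       [-0.00603638,  0.77018905,  0.6377871 ,  0.88667878],
       [ 0.        ,  0.        ,  0.        ,  1.        ]])}
top {'pixels': (400, 640, 3), 'depth': (400, 640), 'fov_y': 43.96036545275808, 'cx': 312.13416507042535, 'cy': 187.7758362986895, 'world_from_camera': array([[ 0.01895506,  0.98477961, -0.17277104,  0.20633537],
       [-0.99981419,  0.01806375, -0.00672987, -0.05598028],
       [-0.00350655,  0.17286651,  0.98493902,  1.60927723],
       [ 0.        ,  0.        ,  0.        ,  1.        ]])}
{'time_s': 0.1, 'q': array([ 1.23781023,  0.33382688,  0.03986959,  1.46615359, -0.01340942,
        1.34330116, -0.05849034]), 'qvel': array([ 0.0003791 , -0.0008943 ,  0.00129219, -0.0020475 ,  0.00066803,
       -0.00073094,  0.00040689]), 'effort': array([ 3.76573327e-03, -6.60022187e+01,  1.37009136e+00, -4.06475866e+01,
        1.70938979e-02,  8.99659790e-03,  4.89483547e-07]), 'eef_pos': array([ 0.15046995, -0.63193323,  0.2305331 ]), 'tool_rot': array([-4.07198929e-04,  7.84747596e-01, -6.19815056e-01, -5.83499925e-04]), 'wrist_force': array([-0.52753227, -0.18570757,  0.1351017 ]), 'wrist_torque': array([ 0.06459765,  0.01221689, -0.02969439]), 'gripper_width': 0.9980894014271137}
```

View pics/scene0.png

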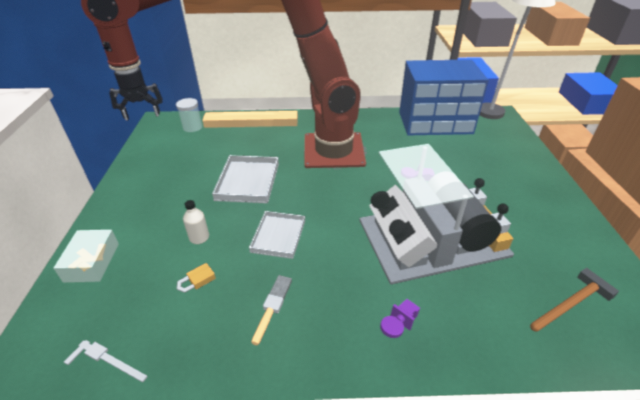

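View pics/top0.png

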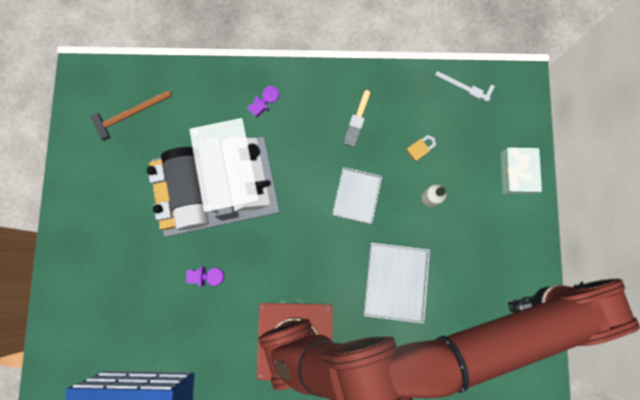

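```bash
python3 - <<'E'
from h import *
s=load('scene0');t=load('top0')
a=cv2.resize(s['pixels'][160:280,345:525],None,fx=4,fy=4,interpolation=cv2.INTER_CUBIC)[:, :720]
b=cv2.resize(t['pixels'][110:240,140:285],None,fx=3,fy=3,interpolation=cv2.INTER_CUBIC)
cv2.imwrite('pics/c1.png',cv2.resize(np.hstack([cv2.resize(a,(600,400)),cv2.resize(b,(435,390))[:, :] if 0 else cv2.copyMakeBorder(b,0,10,0,0,cv2.BORDER_CONSTANT)]),None,fx=.77,fy=.77))
Ps,Pt=cloud(s),cloud(t)
def tray(P,f,box,name):
    u0,u1,v0,v1=box; p=P[v0:v1,u0:u1]; px=f['pixels'][v0:v1,u0:u1].astype(int)
    m=((px.max(-1)-px.min(-1))<35)&(px.min(-1)>90)
    q=p[m]; q=q[(q[:,2]<.035)]
    (c,sz,ang)=cv2.minAreaRect(q[:,:2].astype(np.float32)); print(name,np.round(c,3),np.round(sz,3),round(ang,1),np.percentile(q[:,2],[5,50,95]).round(3))
tray(Pt,t,(325,390,162,228),'small top');tray(Pt,t,(358,436,236,328),'big top')
tray(Ps,s,(245,310,205,262),'small scene');tray(Ps,s,(208,285,150,205),'big scene')
for n,P,f,box in(('top',Pt,t,(240,282,140,200)),('scene',Ps,s,(365,425,185,250))):
    u0,u1,v0,v1=box;px=f['pixels'][v0:v1,u0:u1];m=(px.max(-1)<60).astype(np.uint8)
    k,l,st,ce=cv2.connectedComponentsWithStats(m)
    for i in range(1,k):
        if st[i,4]>20:
            q=P[v0:v1,u0:u1][l==i]; print(n,st[i],(ce[i]+[u0,v0]).round(),q.mean(0).round(3),q.min(0).round(3),q.max(0).round(3))
E
```

```text
small top [ 0.467 -0.193] [0.137 0.17 ] 77.8 [-0.004  0.003  0.021]
big top [ 0.188 -0.321] [0.198 0.238] 84.2 [-0.003  0.004  0.028]
small scene [ 0.452 -0.195] [0.143 0.19 ] 78.0 [0.    0.004 0.022]
big scene [ 0.165 -0.325] [0.205 0.286] 84.5 [0.001 0.006 0.031]
top [  9   4  10  16 113] [253. 151.] [0.574 0.135 0.141] [0.554 0.121 0.105] [0.596 0.148 0.158]
top [16 41 14 13 94] [262. 186.] [0.467 0.105 0.149] [0.45  0.082 0.099] [0.479 0.121 0.177]
scene [  7   8  22  23 303] [382. 202.] [0.479 0.112 0.139] [ 0.45  -0.072  0.097] [1.328 0.145 0.887]
scene [ 25  36  23  22 264] [400. 231.] [0.587 0.144 0.133] [0.56  0.12  0.099] [0.602 0.176 0.154]
```

View pics/c1.png

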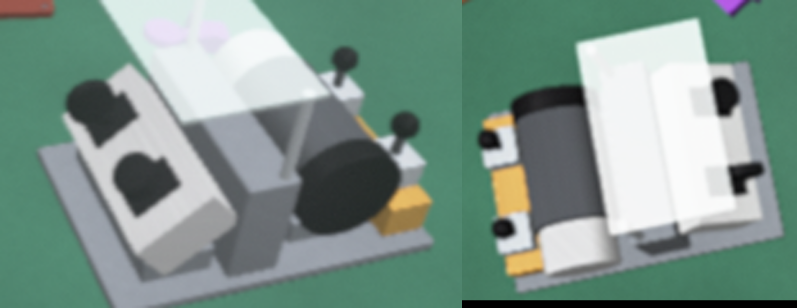

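```bash
python3 - <<'E'
from h import *
for n,box in(('top',(150,290,125,245)),('scene',(350,520,165,285))):
    f=load(n+'0');P=cloud(f);u0,u1,v0,v1=box;p=P[v0:v1,u0:u1].reshape(-1,3);c=f['pixels'][v0:v1,u0:u1].reshape(-1,3).astype(int)
    gray=(c.max(-1)-c.min(-1))<30
    q=p[gray&(abs(p[:,2]-.014)<.012)]
    R=cv2.minAreaRect(q[:,:2].astype(np.float32));print(n,'base',R,np.median(q[:,2]));print(cv2.boxPoints(R).round(3))
    # face
    fl=p[gray&(c.min(-1)>110)&(p[:,2]>.05)&(p[:,2]<.16)&(p[:,1]<.2)]
    for k in range(6):
        m=fl.mean(0);nn=np.linalg.svd(fl-m,full_matrices=False)[2][2]
        nn*=np.sign(nn[2]);d=(fl-m)@nn;fl=fl[abs(d)<max(.003,1.5*d.std())]
    print('face n',nn,'mean',m,len(fl),'std',d.std(),'yaw',np.degrees(np.arctan2(-nn[1],-nn[0])))
E
```

```text
top base ((0.49171996116638184, 0.28501763939857483), (0.27124732732772827, 0.3995611071586609), 13.339179992675781) 0.014449200887330593
[[0.314 0.448]
 [0.406 0.059]
 [0.67  0.122]
 [0.578 0.511]]
face n [ 0.13378278 -0.57986258  0.80365512] mean [0.50135793 0.12316554 0.09218133] 325 std 0.0017515047211797373 yaw 102.99164636653285
scene base ((0.3533581495285034, 0.24109159409999847), (0.5438053607940674, 0.38077306747436523), 13.481099128723145) 0.01469557591592413
[[ 0.045  0.363]
 [ 0.133 -0.007]
 [ 0.662  0.119]
 [ 0.573  0.49 ]]
face n [ 0.14735887 -0.62559915  0.76610121] mean [0.53601772 0.15428782 0.11166004] 1280 std 0.0013655756116173771 yaw 103.25432348467034
```

The near grip (top px 262,186; scene px 382,202) is thin and tall, reaching z 0.177, so it is the paddle in socket_b. The other one (top 253,151; scene 400,231) is the drum, topping out at 0.157. The purple pieces at top (265,98), (205,276) and scene (400,318) are look-alikes to leave alone. The small tray (top 357,195) matches 160x130; the bigger one at (397,282) doesn't.

Request:
play_rows(
  commands=[0, -0.0204, -0.0396, -0.006, 0, 0, 0, 0, -0.0204, -0.0396, -0.006, 0, 0, 0, 0, -0.0204, -0.0396, -0.006, 0, 0, 0, 0, -0.0204, -0.0396, -0.006, 0, 0, 0, 0, -0.0204, -0.0396, -0.006, 0, 0, 0, 0, -0.0204, -0.0396, -0.006, 0, 0, 0, 0, -0.0204, -0.0396, -0.006, 0, 0, 0, 0, -0.0204, -0.0396, -0.006, 0, 0, 0, 0, 0, 0, 0, 0, 0, 0],
)

```text
time_s: 1.23
eef_pos: [0.4243, -0.3967, 0.2795]
tool_rot: [-0.001, 0.787, -0.617, 0.0]
wrist_force: [0.0, -0.1, 0.4]
gripper_width: 0.999
```

Request:
play_rows(
  commands=[0, 0, 0, 0, 0, 0, -0.157, 0, 0, 0, 0, 0, 0, -0.157, 0, 0, 0, 0, 0, 0, -0.157, 0, 0, 0, 0, 0, 0, -0.157, 0, 0, 0, 0, 0, 0, -0.157, 0, 0, 0, 0, 0, 0, -0.157, 0, 0, 0, 0, 0, 0, -0.157, 0, 0, 0, 0, 0, 0, -0.157, 0, 0, 0, 0, 0, 0, -0.157, 0, 0, 0, 0, 0, 0, -0.157, 0, 0, 0, 0, 0, 0, 0],
)

```text
time_s: 2.6
eef_pos: [0.4202, -0.4007, 0.2789]
tool_rot: [-0.0, 0.993, 0.115, -0.0]
wrist_force: [0.5, 0.0, -0.4]
gripper_width: 1.0
```

Request:
play_rows(
  commands=[0, 0.02, -0.049, 0.0025, 0, 0, 0, 0, 0.02, -0.049, 0.0025, 0, 0, 0, 0, 0.02, -0.049, 0.0025, 0, 0, 0, 0, 0.02, -0.049, 0.0025, 0, 0, 0, 0, 0.02, -0.049, 0.0025, 0, 0, 0, 0, 0.02, -0.049, 0.0025, 0, 0, 0, 0, 0.02, -0.049, 0.0025, 0, 0, 0, 0, 0.02, -0.049, 0.0025, 0, 0, 0, 0, 0, 0, 0, 0, 0, 0],
)

```text
time_s: 3.72
eef_pos: [0.486, 0.0224, 0.2594]
tool_rot: [-0.001, 0.993, 0.118, 0.0]
wrist_force: [-0.2, -1.3, -0.0]
gripper_width: 0.999
```

```bash
python3 - <<'E'
from h import *
s=r.read_state();print(s['time_s'],s['eef_pos'],s['tool_rot'],s['q'].round(3))
yaw=np.radians(103.3);cx=np.array([np.cos(yaw),np.sin(yaw),0]);cy=np.array([-cx[1],cx[0],0]);cz=np.array([0,0,1.])
n=-.643*cx+.766*cz; up=.766*cx+.643*cz
sb=np.array([.4685,.145,.110])
for nm,box in(('top',(252,280,176,206)),('scene',(365,398,185,222))):
    f=load(nm+'0');P=cloud(f);u0,u1,v0,v1=box;p=P[v0:v1,u0:u1].reshape(-1,3);c=f['pixels'][v0:v1,u0:u1].reshape(-1,3)
    q=p[(c.max(-1)<70)]-sb; q=q[np.linalg.norm(q,axis=1)<.13]
    h=q@n; 
    for lo,hi in((-.005,.014),(.022,.05),(.05,.09)):
        k=q[(h>lo)&(h<hi)]
        if len(k)>4: print(nm,lo,len(k),'y',np.percentile(k@cy,[3,50,97]).round(4),'up',np.percentile(k@up,[3,50,97]).round(4),'h',np.percentile(k@n,[3,97]).round(4))
# lit face plane height and side extents in machine y
f=load('scene0');P=cloud(f);p=P[165:285,350:450].reshape(-1,3);c=f['pixels'][165:285,350:450].reshape(-1,3).astype(int)
k=p[(c.min(-1)>110)&(c.max(-1)-c.min(-1)<30)]-sb;k=k[(abs(k@n)<.02)]
print('face h',np.percentile(k@n,[5,25,50,75,95]).round(4));k=k[abs(k@n-np.median(k@n))<.006];print('y ext',np.percentile(k@cy,[.5,1,50,99,99.5]).round(4),'up',np.percentile(k@up,[1,99]).round(4))
E
```

```text
3.725 [0.48602897 0.02236456 0.25937763] [-5.15346774e-04  9.93070731e-01  1.17516913e-01  1.79483632e-04] [ 0.556  0.021 -0.693  1.778  0.013  1.347  0.096]
top -0.005 8 y [0.009  0.0179 0.0235] up [-0.0321 -0.0246 -0.0173] h [0.011  0.0136]
top 0.022 16 y [0.011  0.0116 0.0153] up [-0.0172 -0.009   0.0049] h [0.0266 0.0486]
top 0.05 65 y [0.0018 0.0092 0.0126] up [-0.0173  0.0046  0.0175] h [0.0548 0.0822]
scene -0.005 68 y [-0.0134 -0.0024  0.0197] up [-0.0329 -0.0084  0.0165] h [0.0107 0.0139]
scene 0.022 95 y [-0.0856 -0.0007  0.0027] up [-0.0267 -0.0055  0.0123] h [0.0243 0.0491]
scene 0.05 142 y [-0.003   0.0004  0.007 ] up [-0.0278 -0.0064  0.0151] h [0.051  0.0792]
face h [-0.0168  0.0011  0.0048  0.0062  0.0081]
y ext [-0.1603 -0.1598 -0.0707  0.0569  0.059 ] up [-0.0555  0.0437]
```

Request:
play_rows(
  commands=[0, 0, 0, 0, 0.14, 0, 0, 0, 0, 0, 0, 0.14, 0, 0, 0, 0, 0, 0, 0.14, 0, 0, 0, 0, 0, 0, 0.14, 0, 0, 0, 0, 0, 0, 0.138, 0, 0, 0, 0, 0, 0, 0, 0, 0, 0, 0, 0, 0, 0, 0, 0],
)

```text
time_s: 4.6
eef_pos: [0.4862, 0.0183, 0.2595]
tool_rot: [-0.338, 0.934, 0.109, -0.04]
wrist_force: [0.3, 0.1, -0.5]
gripper_width: 1.002
```

```bash
cat >> h.py <<'E'
from scipy.spatial.transform import Rotation as Ro
yaw=np.radians(103.3);cx=np.array([np.cos(yaw),np.sin(yaw),0]);cy=np.array([-cx[1],cx[0],0]);cz=np.array([0,0,1.])
n=-.643*cx+.766*cz; up=.766*cx+.643*cz
sb=np.array([.4659,.1364,.1099])
def tool(s): return Ro.from_quat(np.roll(s['tool_rot'],-1))
def togo(p,R=None):
    s=r.read_state();T=tool(s);print('t',round(s['time_s'],2),'pos',s['eef_pos'].round(4),'F',s['wrist_force'].round(1),'q',s['q'].round(2),'w',round(s['gripper_width'],3))
    print('shift',T.inv().apply(np.array(p)-s['eef_pos']).round(4))
    if R is not None: print('turn',(T.inv()*Ro.from_matrix(R)).as_rotvec().round(4))
Rg=np.stack([-cy,np.cross(-n,-cy),-n],1)
E
python3 -c "
from h import *
togo(sb+.127*n,Rg)"
```

```text
t 4.6 pos [0.4862 0.0183 0.2595] F [ 0.3  0.1 -0.5] q [ 0.77  0.28 -0.56  1.69 -0.48  1.54  0.53] w 1.002
shift [0.0075 0.0044 0.0645]
turn [ 0.003   0.0004 -0.0001]
```

Excellent. Go to the standoff, then look.

Request:
play_rows(
  commands=[0, 0.0025, 0.0015, 0.0215, 0.001, 0, 0, 0, 0.0025, 0.0015, 0.0215, 0.001, 0, 0, 0, 0.0025, 0.0015, 0.0215, 0.001, 0, 0, 0, 0, 0, 0, 0, 0, 0],
)

```text
time_s: 5.1
eef_pos: [0.4838, 0.0588, 0.2073]
tool_rot: [-0.34, 0.933, 0.111, -0.041]
wrist_force: [0.2, -0.6, 1.1]
gripper_width: 0.998
```

```bash
python3 - <<'E'
from h import *
a=grab('scene','s1');b=grab('top','t1')
A=cv2.resize(a['pixels'][150:270,320:440],(400,400),interpolation=cv2.INTER_CUBIC);B=cv2.resize(b['pixels'][120:240,200:320],(400,400),interpolation=cv2.INTER_CUBIC)
cv2.imwrite('pics/c2.png',np.hstack([A,B]));togo(sb+.027*n,Rg)
E
```

```text
t 5.2 pos [0.4849 0.0572 0.2082] F [ 0.2 -0.4  0.3] q [ 0.73  0.3  -0.59  1.78 -0.48  1.41  0.53] w 1.0
shift [-0.0002  0.0009  0.1006]
turn [-0.0005  0.0003  0.0022]
```

View pics/c2.png

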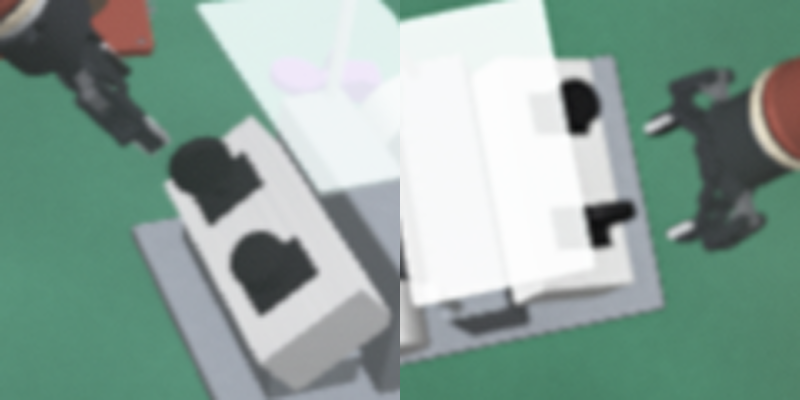

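```bash
python3 - <<'E'
from h import *
def proj(f,p):
    T=f['world_from_camera'];c=T[:3,:3].T@(np.array(p)-T[:3,3]);fl=200/np.tan(np.radians(float(f['fov_y']))/2)
    return np.array([f['cx']+fl*c[0]/-c[2],f['cy']-fl*c[1]/-c[2]])
s=r.read_state();T=tool(s)
out=[]
for nm,(u0,v0) in(('s1',(320,150)),('t1',(200,120))):
    f=load(nm);im=cv2.resize(f['pixels'][v0:v0+120,u0:u0+120],(400,400),interpolation=cv2.INTER_CUBIC)
    def poly(ps,col): cv2.polylines(im,[np.int32([(proj(f,p)-[u0,v0]+.5)*400/120 for p in ps])],True,col,1)
    c=sb+.046*n;a=np.linspace(0,6.28,40)
    for d,col in((-.007,(0,0,255)),(.007,(0,255,255))): poly([c+d*cy+.028*(np.cos(t)*up+np.sin(t)*n) for t in a],col)
    poly([sb+.008*n+i*.03*up+j*.021*cy for i,j in((1,1),(1,-1),(-1,-1),(-1,1))],(0,255,0))
    for sg in(-1,1): poly([s['eef_pos']+T.apply([sg*.0425+0,y,-z]) for y,z in((-.011,.013),(.011,.013),(.011,.04),(-.011,.04))],(255,100,0))
    out.append(im)
cv2.imwrite('pics/c3.png',np.hstack(out))
E
```

```text
(no output)
```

View pics/c3.png

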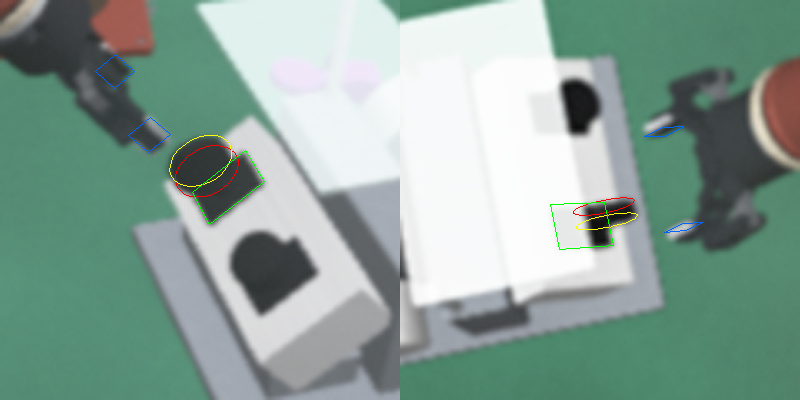

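Request:
play_rows(
  commands=[0, 0, 0, 0.025, 0, 0, 0, 0, 0, 0, 0.025, 0, 0, 0, 0, 0, 0, 0.02, 0, 0, 0, 0, 0, 0, 0.015, 0, 0, 0, 0, 0, 0, 0.01, 0, 0, 0, 0, 0, 0, 0.005, 0, 0, 0, 0, 0, 0, 0, 0, 0, 0, 0, 0, 0, 0, 0, 0, 0],
  force=20,
)

```text
time_s: 6.2
eef_pos: [0.4701, 0.1194, 0.1309]
tool_rot: [-0.341, 0.933, 0.109, -0.04]
wrist_force: [-0.3, 0.2, -1.4]
gripper_width: 0.999
```

```bash
python3 - <<'E'
from h import *
b=grab('top','t2');a=grab('scene','s2')
A=cv2.resize(a['pixels'][150:250,330:430],(400,400),interpolation=cv2.INTER_CUBIC);B=cv2.resize(b['pixels'][140:220,220:300],(400,400),interpolation=cv2.INTER_CUBIC)
cv2.imwrite('pics/c4.png',np.hstack([A,B]));togo(sb+.027*n,Rg)
E
```

```text
t 6.3 pos [0.4701 0.1194 0.1309] F [ 0.1  0.7 -1. ] q [ 0.66  0.35 -0.62  1.92 -0.51  1.2   0.53] w 0.999
shift [-0.0002  0.0001  0.0003]
turn [-0.0025 -0.0001  0.0005]
```

View pics/c4.png

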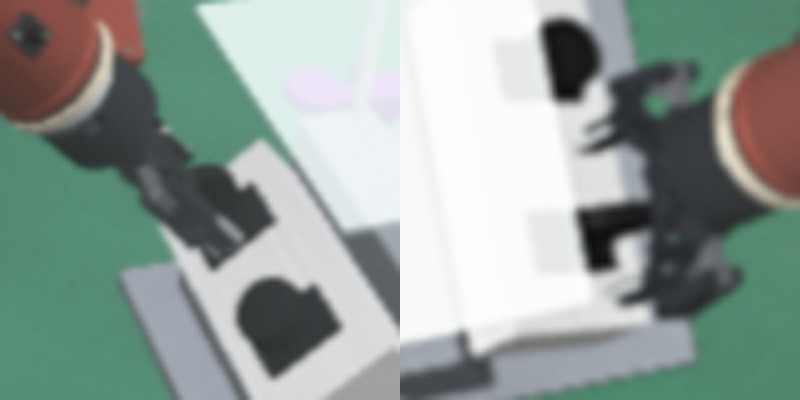

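Request:
play_rows(
  commands=[0.72, 0, 0, 0, 0, 0, 0, 0.72, 0, 0, 0, 0, 0, 0, 0.72, 0, 0, 0, 0, 0, 0, 0.72, 0, 0, 0, 0, 0, 0, 0.76, 0, 0, 0, 0, 0, 0, 0.76, 0, 0, 0, 0, 0, 0, 0.8, 0, 0, 0, 0, 0, 0, 0.8, 0, 0, 0, 0, 0, 0],
  force=20,
)

```text
time_s: 7.3
eef_pos: [0.4696, 0.1197, 0.1306]
tool_rot: [-0.341, 0.933, 0.109, -0.04]
wrist_force: [-1.8, -1.2, 0.1]
gripper_width: 0.199
```

Request:
play_rows(
  commands=[0.82, 0, 0, 0, 0, 0, 0, 0.84, 0, 0, 0, 0, 0, 0, 0.84, 0, 0, 0, 0, 0, 0],
  force=20,
)

```text
time_s: 7.68
eef_pos: [0.4693, 0.1197, 0.1305]
tool_rot: [-0.341, 0.933, 0.109, -0.04]
wrist_force: [-5.5, -2.0, 1.5]
gripper_width: 0.164
```

```bash
python3 -c "
from h import *
togo(sb+.027*n,Rg);s=r.read_state();print(tool(s).inv().apply(s['wrist_force']).round(2),s['wrist_torque'])"
```

```text
t 7.67 pos [0.4693 0.1197 0.1305] F [-5.5 -2.   1.5] q [ 0.66  0.35 -0.62  1.92 -0.51  1.2   0.53] w 0.164
shift [ 0.0006  0.0002 -0.0003]
turn [-0.0028  0.0015  0.0005]
[-5.77 -0.48 -1.57] [-0.83197201  0.68783549  0.67164054]
```

Request:
play_rows(
  commands=[0.84, -0.001, 0, 0, 0, 0, 0, 0.84, 0, 0, 0, 0, 0, 0, 1, 0, 0, 0, 0, 0, 0, 1, 0, 0, 0, 0, 0, 0, 1, 0, 0, 0, 0, 0, 0],
  force=34,
)

```text
time_s: 8.3
eef_pos: [0.469, 0.1195, 0.1307]
tool_rot: [-0.341, 0.933, 0.109, -0.04]
wrist_force: [0.3, -0.4, -0.8]
gripper_width: 0.155
```

```bash
python3 -c "
from h import *
togo(sb+.027*n,Rg);s=r.read_state();print(tool(s).inv().apply(s['wrist_force']).round(2),s['wrist_torque'])"
```

```text
t 8.3 pos [0.469  0.1195 0.1307] F [ 0.3 -0.4 -0.8] q [ 0.66  0.35 -0.62  1.92 -0.51  1.2   0.53] w 0.155
shift [ 0.0009  0.0002 -0.    ]
turn [-0.0027  0.0002  0.0007]
[0.21 0.83 0.3 ] [-0.76323448 -0.25441672 -0.0558994 ]
```

Request:
play_rows(
  commands=[1, 0, 0, -0.002, 0, 0, 0, 1, 0, 0, -0.002, 0, 0, 0, 1, 0, 0, -0.002, 0, 0, 0],
)

```text
time_s: 8.68
eef_pos: [0.4684, 0.1165, 0.1342]
tool_rot: [-0.341, 0.933, 0.11, -0.041]
wrist_force: [-0.4, 6.0, -12.7]
gripper_width: 0.159
```

```bash
python3 -c "
from h import *
togo(sb+.027*n,Rg);s=r.read_state();print(tool(s).inv().apply(s['wrist_force']).round(2),s['wrist_torque'])"
```

```text
t 8.68 pos [0.4684 0.1165 0.1342] F [ -0.4   6.  -12.7] q [ 0.66  0.34 -0.62  1.91 -0.51  1.21  0.53] w 0.159
shift [0.0021 0.0004 0.0044]
turn [-0.0032  0.0029  0.0008]
[ 1.08  3.67 13.58] [-1.37250542 -0.61368671 -0.2230199 ]
```

Request:
play_rows(
  commands=[1, 0, 0, -0.002, 0, 0, 0, 1, 0, 0, -0.002, 0, 0, 0, 1, 0, 0, -0.002, 0, 0, 0, 1, 0, 0, -0.002, 0, 0, 0],
)

```text
time_s: 9.18
eef_pos: [0.4701, 0.1109, 0.141]
tool_rot: [-0.341, 0.933, 0.109, -0.041]
wrist_force: [-2.2, 4.6, -9.5]
gripper_width: 0.154
```

```bash
python3 -c "
from h import *
togo(sb+.027*n,Rg);s=r.read_state();print(tool(s).inv().apply(s['wrist_force']).round(2),s['wrist_torque'])"
```

```text
t 9.18 pos [0.4701 0.1109 0.141 ] F [-2.2  4.6 -9.5] q [ 0.67  0.34 -0.62  1.9  -0.5   1.23  0.53] w 0.154
shift [0.0018 0.0003 0.0134]
turn [-0.0031  0.0021  0.0006]
[-1.1   2.33 10.48] [-1.26770813 -0.14684219  0.04965536]
```

Request:
play_rows(
  commands=[1, 0, 0, -0.004, 0, 0, 0, 1, 0, 0, -0.004, 0, 0, 0, 1, 0, 0, -0.004, 0, 0, 0, 1, 0, 0, -0.004, 0, 0, 0],
)

```text
time_s: 9.68
eef_pos: [0.4737, 0.1003, 0.1542]
tool_rot: [-0.341, 0.933, 0.109, -0.039]
wrist_force: [0.2, 1.1, -1.1]
gripper_width: 0.163
```

```bash
python3 -c "
from h import *
togo(sb+.027*n,Rg);s=r.read_state();print(tool(s).inv().apply(s['wrist_force']).round(2),s['wrist_torque'])"
```

```text
t 9.68 pos [0.4737 0.1003 0.1542] F [ 0.2  1.1 -1.1] q [ 0.68  0.33 -0.61  1.88 -0.5   1.26  0.53] w 0.163
shift [0.0007 0.0003 0.0306]
turn [-0.0027 -0.0004  0.0006]
[ 0.5  -0.08  1.52] [-0.71757172 -0.07301531  0.09932776]
```

Request:
play_rows(
  commands=[1, 0, 0, -0.005, 0, 0, 0, 1, 0, 0, -0.005, 0, 0, 0, 1, 0, 0, -0.005, 0, 0, 0, 1, 0, 0, -0.005, 0, 0, 0, 1, 0, 0, -0.01, 0, 0, 0, 1, 0, 0, -0.015, 0, 0, 0, 1, 0, 0, -0.015, 0, 0, 0, 1, 0, 0, 0, 0, 0, 0],
)

```text
time_s: 10.68
eef_pos: [0.4832, 0.0618, 0.2003]
tool_rot: [-0.341, 0.933, 0.109, -0.039]
wrist_force: [-0.3, 0.1, -1.8]
gripper_width: 0.159
```

```bash
python3 - <<'E'
from h import *
b=grab('top','t3');a=grab('scene','s3')
A=cv2.resize(a['pixels'][130:250,310:430],(400,400),interpolation=cv2.INTER_CUBIC);B=cv2.resize(b['pixels'][120:230,215:325],(400,400),interpolation=cv2.INTER_CUBIC)
cv2.imwrite('pics/c5.png',np.hstack([A,B]));togo(sb+.027*n,Rg)
E
```

```text
t 10.78 pos [0.4822 0.063  0.1994] F [ 0.3  0.3 -1.5] q [ 0.72  0.3  -0.59  1.8  -0.49  1.39  0.53] w 0.159
shift [0.0011 0.0002 0.0899]
turn [-0.0026  0.0004  0.0006]
```

View pics/c5.png

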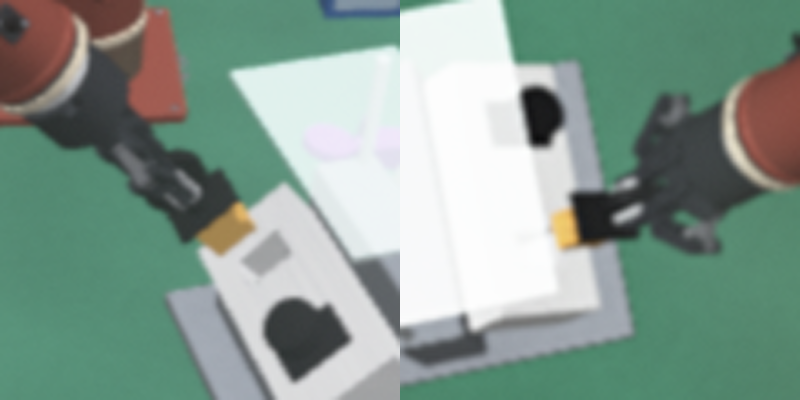

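Request:
play_rows(
  commands=[1, 0, 0, -0.02, 0, 0, 0, 1, 0, 0, -0.02, 0, 0, 0, 1, 0, 0, -0.02, 0, 0, 0, 1, 0, 0, 0, -0.1, 0, 0, 1, 0, 0, 0, -0.1, 0, 0, 1, 0, 0, 0, -0.1, 0, 0, 1, 0, 0, 0, -0.1, 0, 0, 1, 0, 0, 0, -0.1, 0, 0, 1, 0, 0, 0, -0.1, 0, 0, 1, 0, 0, 0, -0.1, 0, 0, 1, 0, 0, 0, 0, 0, 0],
)

```text
time_s: 12.15
eef_pos: [0.4904, 0.0279, 0.2452]
tool_rot: [-0.001, 0.993, 0.119, -0.0]
wrist_force: [-0.1, 0.3, -1.5]
gripper_width: 0.157
```

Request:
play_rows(
  commands=[1, -0.01, 0.026, 0, 0, 0, 0, 1, -0.01, 0.026, 0, 0, 0, 0, 1, -0.01, 0.026, 0, 0, 0, 0, 1, -0.01, 0.026, 0, 0, 0, 0, 1, -0.01, 0.026, 0, 0, 0, 0, 1, -0.01, 0.026, 0, 0, 0, 0, 1, -0.01, 0.026, 0, 0, 0, 0, 1, -0.01, 0.026, 0, 0, 0, 0, 1, 0, 0, 0, 0, 0, 0, 1, 0, 0, 0, 0, 0, 0],
)

```text
time_s: 13.4
eef_pos: [0.4611, -0.1952, 0.2446]
tool_rot: [-0.002, 0.993, 0.116, -0.0]
wrist_force: [0.6, 0.3, -1.8]
gripper_width: 0.155
```

```bash
python3 - <<'E'
from h import *
R=np.stack([-cy,np.cross(-cz,-cy),-cz],1)
b=grab('top','t4');a=grab('scene','s4')
A=cv2.resize(a['pixels'][120:280,190:350],(400,400),interpolation=cv2.INTER_CUBIC);B=cv2.resize(b['pixels'][130:250,290:410],(400,400),interpolation=cv2.INTER_CUBIC)
cv2.imwrite('pics/c6.png',np.hstack([A,B]));togo([.46,-.194,.072],R)
# brass bits height range, plug centre
P=cloud(a);px=a['pixels'].astype(int);m=(px[...,2]>px[...,0]+50)&(px[...,1]>px[...,0]+25)&(np.linalg.norm(P[...,:2]-[.46,-.194],axis=-1)<.08)&(P[...,2]>.05)
q=P[m];print(len(q),q.min(0),q.max(0),q.mean(0))
E
```

```text
t 13.5 pos [ 0.4614 -0.1947  0.2449] F [-0.  -0.3 -2. ] q [ 0.75  0.05 -0.45  1.78  0.02  1.32  0.53] w 0.159
shift [-0.0012 -0.0006  0.1729]
turn [-0.0023 -0.0001  0.0018]
156 [ 0.45604424 -0.23316913  0.17572007] [ 0.48454676 -0.15915151  0.41704741] [ 0.47573665 -0.19315842  0.20673336]
```

View pics/c6.png

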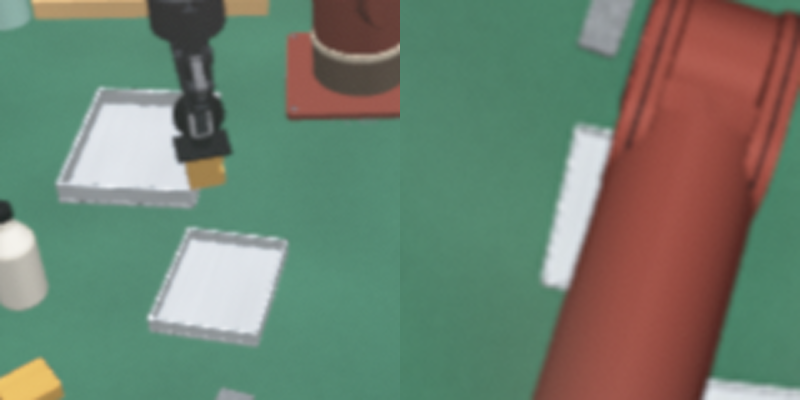

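Request:
play_rows(
  commands=[1, 0, 0, 0.03, 0, 0, 0, 1, 0, 0, 0.03, 0, 0, 0, 1, 0, 0, 0.03, 0, 0, 0, 1, 0, 0, 0.03, 0, 0, 0, 1, 0, 0, 0.02, 0, 0, 0, 1, 0, 0, 0.01, 0, 0, 0, 1, 0, 0, 0.01, 0, 0, 0, 1, 0, 0, 0.003, 0, 0, 0, 1, 0, 0, 0, 0, 0, 0],
)

```text
time_s: 14.62
eef_pos: [0.4615, -0.1954, 0.0823]
tool_rot: [-0.0, 0.993, 0.116, 0.0]
wrist_force: [-0.0, 0.8, -1.4]
gripper_width: 0.157
```

```bash
python3 - <<'E'
from h import *
togo([.46,-.194,.072])
a=grab('scene','s5');cv2.imwrite('pics/c7.png',cv2.resize(a['pixels'][180:270,230:330],(800,600) and (600,540),interpolation=cv2.INTER_CUBIC))
E
```

```text
t 14.62 pos [ 0.4615 -0.1954  0.0823] F [-0.   0.8 -1.4] q [ 0.72  0.2  -0.45  1.97  0.1   0.99  0.46] w 0.157
shift [-0.0011 -0.0017  0.0103]
```

View pics/c7.png

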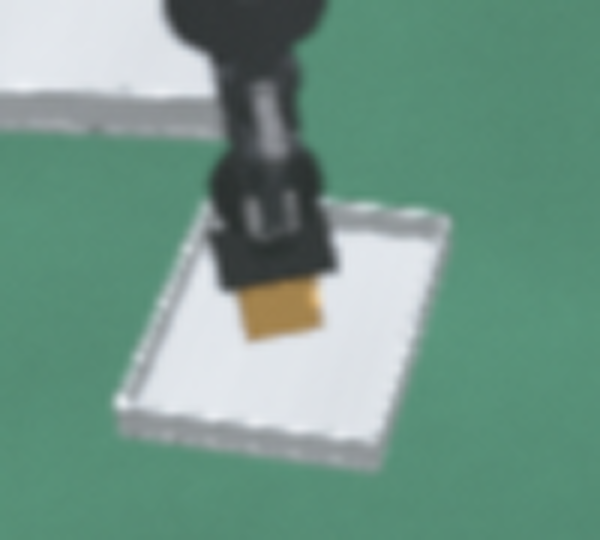

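```bash
python3 - <<'E'
from h import *
f=load('s5');im=cv2.resize(f['pixels'][205:245,255:295],(600,600),interpolation=cv2.INTER_CUBIC)
def proj(p):
    T=f['world_from_camera'];c=T[:3,:3].T@(np.array(p)-T[:3,3]);fl=200/np.tan(np.radians(float(f['fov_y']))/2)
    return np.array([f['cx']+fl*c[0]/-c[2],f['cy']-fl*c[1]/-c[2]])
s=r.read_state();T=tool(s);
def poly(ps,col): cv2.polylines(im,[np.int32([(proj(s['eef_pos']+T.apply(p))-[255,205]+.5)*15 for p in ps])],True,col,1)
poly([(.015,-.02,.069),(.015,.02,.069),(.015,.02,.027),(.015,-.02,.027)],(0,0,255))
poly([(.021,-.03,.027),(.021,.03,.027),(.021,.03,.019),(.021,-.03,.019)],(0,255,0))
cv2.imwrite('pics/c8.png',im)
E
```

```text
(no output)
```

View pics/c8.png

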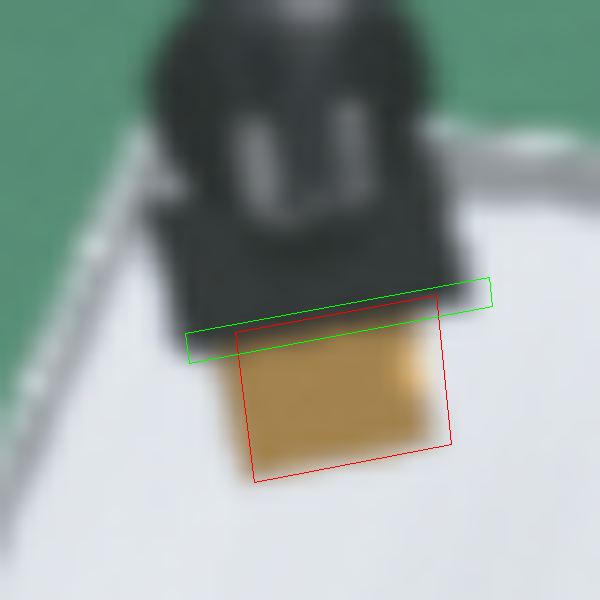

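Request:
play_rows(
  commands=[1, 0, 0, 0.002, -0.035, 0, 0, 1, 0, 0, 0.002, 0, 0, 0, 1, 0, 0, 0.002, 0, 0, 0, 1, 0, 0, 0, 0, 0, 0],
)

```text
time_s: 15.18
eef_pos: [0.4612, -0.1957, 0.076]
tool_rot: [0.017, 0.993, 0.116, 0.002]
wrist_force: [-0.4, 1.0, -2.3]
gripper_width: 0.16
```

Request:
play_rows(
  commands=[1, 0, 0, 0.001, 0, 0, 0, 1, 0, 0, 0.001, 0, 0, 0],
)

```text
time_s: 15.42
eef_pos: [0.4613, -0.1956, 0.074]
tool_rot: [0.017, 0.993, 0.116, 0.002]
wrist_force: [-0.2, -0.1, -1.1]
gripper_width: 0.156
```

Request:
play_rows(
  commands=[1, 0, 0, 0.001, 0, 0, 0, 1, 0, 0, 0, 0, 0, 0],
)

```text
time_s: 15.68
eef_pos: [0.4612, -0.1955, 0.0729]
tool_rot: [0.017, 0.993, 0.116, 0.002]
wrist_force: [-1.0, 0.0, -1.4]
gripper_width: 0.159
```

Request:
play_rows(
  commands=[1, 0, 0, 0.001, 0, 0, 0, 1, 0, 0, 0, 0, 0, 0],
)

```text
time_s: 15.92
eef_pos: [0.4615, -0.1957, 0.0726]
tool_rot: [0.017, 0.993, 0.116, 0.002]
wrist_force: [-2.1, 0.7, 4.1]
gripper_width: 0.159
```

Request:
play_rows(
  commands=[1, 0, 0, 0.001, 0, 0, 0, 1, 0, 0, 0, 0, 0, 0],
)

```text
time_s: 16.18
eef_pos: [0.4618, -0.1961, 0.0725]
tool_rot: [0.017, 0.993, 0.116, 0.002]
wrist_force: [-4.3, 0.1, 13.1]
gripper_width: 0.158
```

Request:
play_rows(
  commands=[1, 0, 0, -0.001, 0, 0, 0, 1, 0, 0, 0, 0, 0, 0, 0.82, 0, 0, 0, 0, 0, 0, 0.8, 0, 0, 0, 0, 0, 0, 0.75, 0, 0, 0, 0, 0, 0, 0.6, 0, 0, 0, 0, 0, 0, 0.4, 0, 0, 0, 0, 0, 0, 0.2, 0, 0, 0, 0, 0, 0, 0.2, 0, 0, 0, 0, 0, 0],
  force=20,
)

```text
time_s: 17.3
eef_pos: [0.4613, -0.1956, 0.0721]
tool_rot: [0.017, 0.993, 0.116, 0.002]
wrist_force: [0.8, 0.8, -0.2]
gripper_width: 0.802
```

```bash
python3 - <<'E'
from h import *
togo([.46,-.194,.072]);a=grab('scene','s6');cv2.imwrite('pics/c9.png',cv2.resize(a['pixels'][180:270,230:330],(600,540),interpolation=cv2.INTER_CUBIC))
E
```

```text
t 17.3 pos [ 0.4613 -0.1956  0.0721] F [ 0.8  0.8 -0.2] q [ 0.7   0.2  -0.45  2.    0.14  0.95  0.41] w 0.802
shift [-0.0009 -0.0019  0.    ]
```

View pics/c9.png

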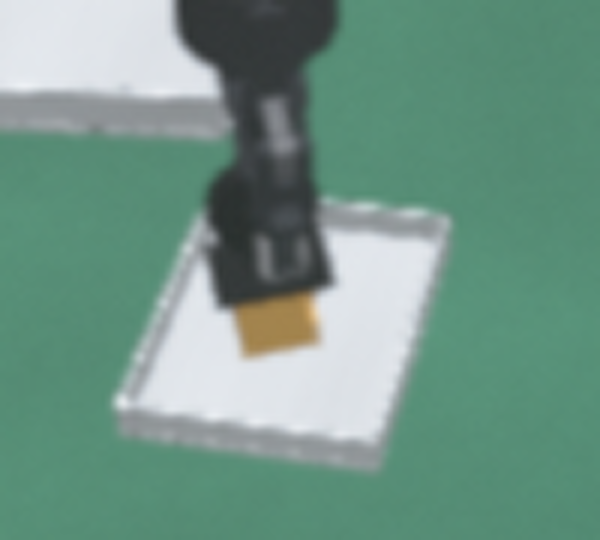

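The plug stands on its tongue in the tray with the pads open. Retreating upwards.

Request:
play_rows(
  commands=[0, 0, 0, 0, 0, 0, 0, 0, 0, 0, -0.005, 0, 0, 0, 0, 0, 0, -0.015, 0, 0, 0, 0, 0, 0, -0.03, 0, 0, 0, 0, 0, 0, -0.04, 0, 0, 0, 0, 0, 0, -0.04, 0, 0, 0, 0, 0, 0, -0.04, 0, 0, 0, 0, 0, 0, 0, 0, 0, 0, 0, 0, 0, 0, 0, 0, 0],
)

```text
time_s: 18.48
eef_pos: [0.4598, -0.1899, 0.2421]
tool_rot: [0.017, 0.993, 0.116, 0.002]
wrist_force: [-0.4, 0.1, 0.3]
gripper_width: 0.999
```

```bash
python3 - <<'E'
from h import *
togo([.46,-.194,.072]);a=grab('scene','s7');b=load('scene0')
P=cloud(a);px=a['pixels'].astype(int);m=(px.max(-1)<70)&(np.linalg.norm(P[...,:2]-[.46,-.194],axis=-1)<.06)&(P[...,2]>.02)&(P[...,2]<.15)
q=P[m];print('plug black z',np.percentile(q[:,2],[1,99]).round(3),'xy',q.mean(0).round(3))
d=cv2.absdiff(a['pixels'],b['pixels']).max(-1)
for n,(u0,u1,v0,v1) in dict(oil=(180,212,198,245),padlock=(172,220,260,295),brush=(245,295,272,345),lamp=(388,430,218,245),purple=(375,422,295,340)).items(): print(n,(d[v0:v1,u0:u1]>40).mean().round(3))
A=cv2.resize(a['pixels'][80:360,160:460],(750,600) and (640,597),interpolation=cv2.INTER_CUBIC);cv2.imwrite('pics/c10.png',A)
E
```

```text
t 18.48 pos [ 0.4598 -0.1899  0.2421] F [-0.4  0.1  0.3] q [ 0.73  0.03 -0.45  1.81  0.04  1.3   0.5 ] w 0.999
shift [-0.0008 -0.0018  0.1702]
plug black z [0.05  0.119] xy [ 0.47  -0.2    0.079]
oil 0.0
padlock 0.0
brush 0.0
lamp 0.0
purple 0.0
```

View pics/c10.png

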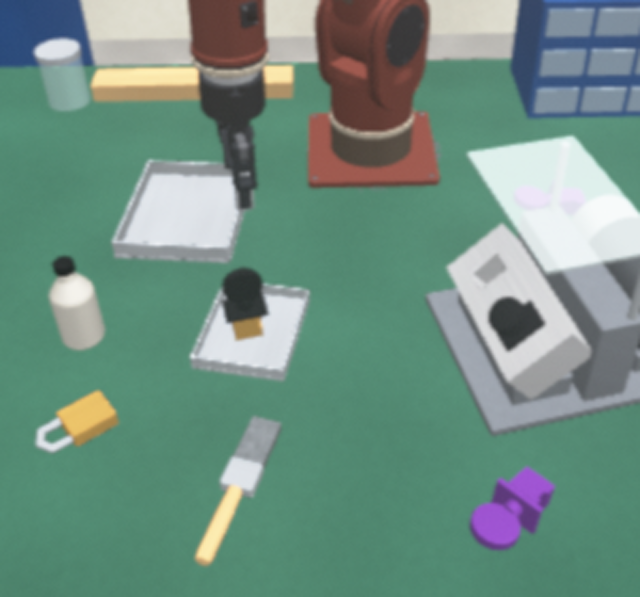

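The plug stands upright, top at 0.119 m (3 + 116 mm), and nothing else has moved.

```bash
python3 -c "
from h import *
print(r.sign_off())"
```

```text
the job is handed in; nothing more can be done
None
```

The paddle-grip safety plug is out of socket_b and standing upright on its brass tongue in the 160 x 130 mm tray. The job was handed in at about 18.5 s.

**Pull:** I gripped the paddle at 34 N and pulled it straight along the socket axis. The highest axial force I read was about 14 N, with about 4 N across the axis. As the fingers first closed, one side met the paddle with about 6 N. I shifted the tool 1 mm and that force went to zero before I tightened the grip and pulled.

**Placing:** The plug hung about 2–3° off upright in the grip, so I turned the tool about 2° to square it. The tongue met the tray floor at about 13 N, slightly firmer than intended. I eased that off before letting go.

**Last checks:**
- **Plug:** its top is at 0.119 m, which matches 3 mm of tray floor plus its 116 mm length. It stands near the middle of the tray.
- **Other items:** the image regions around the drum plug, brush, oil bottle, padlock and the front purple look-alike show no change from the first picture.
- **Robot:** the gripper is open and clear, with no force at the wrist.

No check failed. The two cameras disagreed by about 15 mm on the tray centre, so I used the mean, which was well within the room available.

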